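# Open the child-safe cap of the button jar

## Robot

A 6-joint arm with a two-finger parallel gripper is mounted at the origin on the work surface. World frame = base frame: x ahead of the robot, y to its left, z up, the work surface at z = 0. Lengths are in mm, angles in rad, forces in N, time in s.
With the tool pointing down it reaches from about 350 to 875 mm from the base axis. Payload 4.2 kg.
Tool frame: the origin (TCP) lies between the finger pads; the fingertips stand 17 mm ahead of it and the grasp point (between the pads) lies 2 mm behind it; z points along the fingers, y is the line along which they close (so a half turn about z gives the same grasp; the last joint's range is limited). The gripper opens to 85 mm and grips with 20 to 120 N. Pads are 22 mm wide; open, the fingers measure 114 mm over their backs; the gripper's body (76 mm by 85 mm) begins 54 mm behind the grasp point. The pads swing forward as they close: fully open they stand 13 mm farther back than shut.
Start: joints at [-0.91, 0.385, 0.008, 0, -1.194, -0.259], TCP at [244.435, -575.196, 248.312] pointing down, gripper open.
Joint ranges: [-3.14, 3.14], [-1.21, 2.06], [-1.07, 1.41], [-3.16, 2.05], [-2.99, -0.16], [-3.1, 3.1]. Speed limits (rad/s): [2.79, 2.79, 3.14, 3.14, 3.14, 3.14].

## Interface

Orientations are given as a unit quaternion [x, y, z, w].
In Python, from bench import arm gives the robot as it stands.
- The arm moves only by the tool tcp_steps, called after "Emit:" as name(argument=value, ...), one argument or row to a line, values as JSON. Schema: {"type":"object","properties":{"segments":{"type":"array","items":{"type":"array","items":{"type":"array","items":{"type":"number"},"minItems":6,"maxItems":6},"minItems":1,"maxItems":10},"minItems":1,"maxItems":1},"aperture":{"type":"number"},"only":{"type":"string"},"quiet":{"type":"boolean"},"lines":{"type":"string"}},"required":["segments"],"additionalProperties":false}. segments is a list that holds a single list of rows (three levels of brackets), with 1 to 10 rows, each of 6 numbers: dx, dy, dz in mm, then a rotation vector rx, ry, rz in rad; each row is the pose to reach, as a shift and turn from the pose commanded when the call began, along the tool's axes at that moment; what a row does not reach only later rows make up. A row lasts 1/10 s, in which the tool goes at most 50 mm and 0.15 rad, less where a joint would pass 70% of its speed; a pose out of reach is approached as far as the arm can. aperture is the finger opening in mm, set as the call begins (left out keeps the last). The fingers move at their own pace and stop on an object; the grip force is fixed at half the most. Time passes only in rows, so rows that do not move let the fingers close. The tool returns the time, the measured TCP pose, the force, the opening and the grip force at its end. only (a regular expression) keeps the lines of the reply that match it, lines (a string "A,B") keeps lines A to B, and quiet returns only ok. Input that does not fit is refused with a message, and nothing moves.
- arm.read_state(): the state, without advancing time (a new reading comes with each control period).
- arm.get_image(name): name is "scene" or "side" or "wrist"; returns the picture (480x640x3 uint8, blue, green, red); there is no depth.
- arm.get_calibration(name): a dict with "K" (3x3 intrinsics, pixels), "rvec" (rotation vector, rad) and "tvec" (3), from world to camera coordinates, as OpenCV has them. Camera axes: x right, y down, z forward; pixel columns grow to the right and rows downward; lengths in mm; the calibration is good to about 2 mm. A picture is of the moment at which its call begins: read the wrist's pose just before it. get_calibration takes no time and is no camera call; for the wrist camera it gives the pose at the moment of the call.
- arm.job_done(): hands the job in; it is judged then, once.
The state is a dict: "clock": time; "joints": joint angles; "joint_vel": joint speeds; "joint_efforts": joint torques, N m; "position": TCP position; "ee_rot": TCP orientation; "contact_force": force on the tool from outside, world axes, zero at the start; "wrist_torque": the same for the moment, N m; "gripper_width": finger opening in mm; "grasp_force": force on a finger pad.
Only numpy, scipy, OpenCV 4.12 (cv2) and the standard library are available. Lean on these libraries where they do the work, as an engineer would, in place of code of your own. Each camera call takes 0.05 s, during which the arm holds its last target. There are 200 camera calls.

## Task

Open the button jar, the one standing in a round wooden foot: push its child-safe cap down against the spring, keep it down while twisting it anticlockwise about a fifth to a quarter turn until it is free, and lift it off. Finish while still holding the cap in the gripper, upright and still, about ten centimetres straight above the jar; do not put it down or let go. Leave everything else on the shelf where it is.

Things in the scene. Friction and masses are not known exactly. Their poses are not given: they have to be found in the camera images.
- jar: Glass jar full of buttons, glass diameter 76 mm, in a round wooden foot (diameter 100 mm, 20 mm high) fixed to the shelf: it cannot move or turn. Origin: centre of the foot's underside; z up on the jar's axis. The glass slopes in above 88 mm to a flat shoulder ring, diameter 54 mm, at 105 mm; the neck above it is inside the cap. Jar and plain_jar change places from start to start.
- cap: White round ribbed safety cap on the jar, outside diameter 53 mm, 30 mm tall, loose, 40 g (+-20 percent), raised arrow along its x on its flat top. Origin: centre of the skirt's lower edge; z up. At the start it is locked: origin 112 mm above the jar's origin, top at 142 mm, x along the jar's x, the skirt's edge 7 mm above the shoulder. Not pushed down, it neither lifts nor turns.
- cap_top (a point): Centre of the cap's flat top, 30 mm above the cap's origin. Grip the skirt from above, at any yaw, with 60 N or more, and press, twist and lift in that one grasp; fingertips 24 mm below this point stay clear of the shoulder when pressed.
- liner (a joint): Sprung liner in the neck that pushes the cap up: m by which it is pressed down, 0 when locked. 5 N at 0, about 10 N at 0.007, where the skirt meets the shoulder. Held down by 5 to 7 mm (over 4 needed) the cap turns anticlockwise from above (increasing yaw), not clockwise. Turned 60 to 125 degrees (75 is good, hard stop at about 135) it is free and lifts straight off.
- plain_jar: Stands upright, loose, a bystander: leave it alone. Origin at the centre of its underside, z up. Ordinary glass jar, diameter 90 mm, 110 mm tall with a wide steel screw lid of diameter 82 mm; it has no wooden foot.
- big_spool: Stands upright, loose, a bystander: leave it alone. Origin at the centre of its underside, z up. Wooden thread spool, diameter 40 mm, 45 mm tall.
- small_spool: Stands upright, loose, a bystander: leave it alone. Origin at the centre of its underside, z up. Wooden thread spool, diameter 30 mm, 32 mm tall.
- darning_mushroom: Stands upright, loose, a bystander: leave it alone. Origin at the centre of its underside, z up. Dark wooden darning mushroom, head diameter 64 mm, 92 mm tall.
- tea_glass: Stands upright, loose, a bystander: leave it alone. Origin at the centre of its underside, z up. Open tea glass, rim diameter 60 mm, 85 mm tall.
- tin: Stands upright, loose, a bystander: leave it alone. Origin at the centre of its underside, z up. Round metal tin, diameter 77 mm, 76 mm tall.
- hanger: Pink plastic clothes hanger lying flat on the shelf, 400 mm along its y, 10 mm thick, its steel hook to +x; loose, a bystander: leave it alone. Origin on the shelf, 70 mm towards the hook from the long bar.

How it is judged (in metres and radians):
On the way, in this order (a step that is already met when the one before it is completed fails the run):
1. the cap is pushed down by more than 3 mm, still locked (z of cap in the frame of jar below 0.109 m and angle between the x axis of cap and the x axis of jar, either way round below 0.5 rad), for 0.05 s.
2. the cap is twisted by more than 46 degrees while still on the neck (angle between the x axis of cap and the x axis of jar, either way round above 0.8 rad and z of cap in the frame of jar below 0.125 m and horizontal distance between cap and jar below 0.01 m), for 0.05 s.
At the end, for the whole second after the job is handed in: The fingers hold the cap (over 2 N), not touching the jar, its lower edge 175 to 310 mm above the jar's underside (63 to 198 mm above where it was locked), within 40 mm of the jar's axis, tilted less than 0.3 rad and still (under 30 mm/s); every bystander is within 30 mm of its start and not tipped (z of cap in the frame of jar between 0.175 and 0.31 m and horizontal distance between cap and jar below 0.04 m and angle between each of cap, plain_jar, big_spool, small_spool, darning_mushroom, tea_glass, tin, hanger's own z axis and vertical below 0.3 rad and height (world z) of cap above 0.175 m and contact force between cap and the fingers above 2 N and contact force between cap and jar below 0.05 N and linear speed of cap below 0.03 m/s and distance of each of plain_jar, big_spool, small_spool, darning_mushroom, tea_glass, tin, hanger from where it was at the start of the episode below 0.03 m); the arm keeps its last pose, push and grip.
It fails at once if a bystander is pushed more than 30 mm from its place or tipped over (distance of any of plain_jar, big_spool, small_spool, darning_mushroom, tea_glass, tin, hanger from where it was at the start of the episode above 0.03 m or angle between any of plain_jar, big_spool, small_spool, darning_mushroom, tea_glass, tin, hanger's own z axis and vertical above 0.5 rad).
It also fails if it takes over 38 s, if anything falls off the work surface, if the arm or the gripper's body presses on something with over 40 N, if the wrist force passes 120 N, or if a joint passes its speed limit or range.

## Working session

There is one attempt and no reset: what is moved stays moved. The work goes in short steps, Python scripts to look and compute and a tool call to move; the robot and the scene stay as the last step left them, time stands still between calls to the robot, and variables do not carry over. Pictures are saved under pics/ and viewed, at most 10 in all, crops included, and the job is handed in when it is done.

```bash
ls; mkdir -p pics
```

Run:
```python
from bench import arm
import cv2
for n in("scene","side"):
    cv2.imwrite(f"pics/{n}0.png",arm.get_image(n)); c=arm.get_calibration(n); print(n,c)
s=arm.read_state();print(s)
```

```text
bench.py
pics
scene {'K': array([[457.67203928,   0.        , 323.67796023],
       [  0.        , 457.67203928, 232.30120933],
       [  0.        ,   0.        ,   1.        ]]), 'rvec': array([ 1.92617271,  1.6566733 , -0.63173754]), 'tvec': array([-113.84358359, -401.38008075, 1677.67301451])}
side {'K': array([[444.89435472,   0.        , 314.1733051 ],
       [  0.        , 444.89435472, 233.02632642],
       [  0.        ,   0.        ,   1.        ]]), 'rvec': array([ 0.64879614, -2.51000517,  1.36047906]), 'tvec': array([553.20475194, 275.80599571, 803.38873888])}
{'clock': 0.1, 'joints': array([-9.10402612e-01,  3.85467796e-01,  6.80042718e-03, -3.72300413e-04,
       -1.19401977e+00, -2.58604644e-01]), 'joint_vel': array([-8.00149693e-05, -4.29743678e-04,  3.84737439e-03,  2.55011061e-03,
        1.10118036e-03,  8.97295589e-05]), 'joint_efforts': array([-1.54344452e-04, -3.93320167e+01,  1.88929689e+01,  4.19796690e+00,
       -2.61154608e-03, -5.17250584e-06]), 'position': array([ 244.24046707, -574.78955561,  247.36226312]), 'ee_rot': array([-1.99478590e-01,  9.79901714e-01,  9.24083014e-04, -2.64207166e-04]), 'contact_force': array([0.75859466, 0.5675512 , 0.1001529 ]), 'wrist_torque': array([ 0.02515375,  0.01721832, -0.02814279]), 'grasp_force': 0.0, 'gripper_width': 85.61500575251358}
```

View pics/scene0.png

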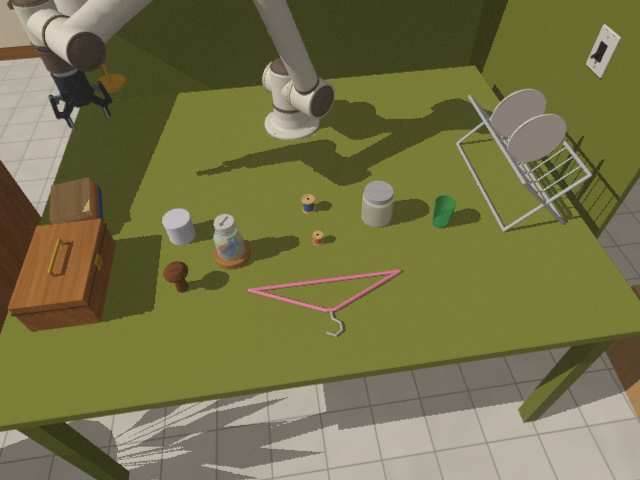

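View pics/side0.png

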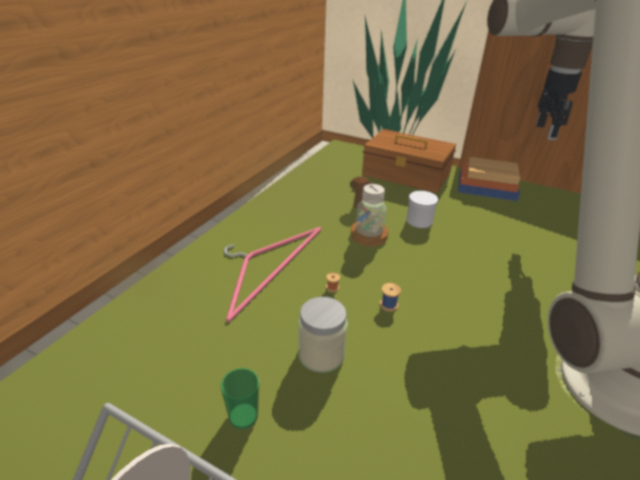

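The scene view shows the footed jar at about (230,250), with its cap top near (224,221). The tin is at (179,226) and the mushroom at (177,275). In the side view the cap top is near (373,189).

Create h.py:
```python
import cv2,numpy as np
from bench import arm
def ray(n,uv,cal=None):
    c=cal or arm.get_calibration(n);R=cv2.Rodrigues(c["rvec"])[0]
    p=cv2.undistortPoints(np.array([[uv]],float),c["K"],None)[0,0]
    return -R.T@c["tvec"].ravel(),R.T@np.array([p[0],p[1],1])
def onz(n,uv,z,cal=None):
    o,d=ray(n,uv,cal);return o+d*(z-o[2])/d[2]
```

Run:
```python
from h import *
print("cap",onz("scene",(224,221),142),onz("side",(373,189),142))
print("tin",onz("scene",(177,217),76),onz("side",(423,200),76))
print("mush",onz("scene",(175,268),88),onz("side",(361,182),92))
a=cv2.imread("pics/scene0.png")[195:285,150:270];b=cv2.imread("pics/side0.png")[170:250,330:450]
cv2.imwrite("pics/c.png",np.vstack([cv2.resize(a,(400,300),interpolation=2),cv2.resize(b,(400,267),interpolation=2)]))
```

```text
cap [ 585.84156044 -226.08874897  142.        ] [ 584.2540553  -222.20993922  142.        ]
tin [ 487.56663411 -367.41188303   76.        ] [ 484.37232247 -352.92160226   76.        ]
mush [ 675.77126483 -357.53043846   88.        ] [ 661.51687847 -335.87542168   92.        ]
```

View pics/c.png

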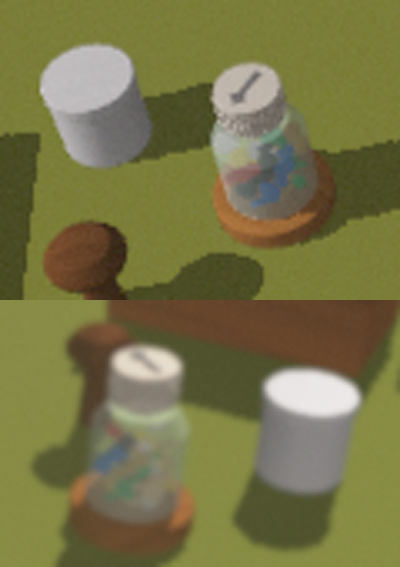

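The crop confirms the cap-top centre at scene (224,221) and side (374,189). The tin and mushroom are at least 150 mm away. Next I'll move above the cap and refine with the wrist camera.

Add to h.py:
```python
from scipy.spatial.transform import Rotation as Ro
def todo(t):
    s=arm.read_state();R=Ro.from_quat(s["ee_rot"])
    print("pos",s["position"].round(1),"q",s["ee_rot"].round(4),"j",s["joints"].round(2),"tool delta",R.inv().apply(np.array(t)-s["position"]).round(1))
```

```bash
python3 -c "
from h import *
todo([585,-224,300])"
```

Emit:
tcp_steps(
  segments=[
    [[-40, 17, -5, 0, 0, 0], [-85, 36, -10, 0, 0, 0], [-130, 55, -15, 0, 0, 0], [-175, 74, -20, 0, 0, 0], [-220, 93, -26, 0, 0, 0], [-265, 112, -31, 0, 0, 0], [-310, 131, -36, 0, 0, 0], [-355, 150, -41, 0, 0, 0], [-400, 169, -46, 0, 0, 0], [-430, 181, -50, 0, 0, 0]],
  ],
  aperture=85,
)

```text
clock: 1.1
position: [571.1, -237.8, 298.0]
ee_rot: [-0.201, 0.98, 0.0, -0.0]
contact_force: [0.7, -0.2, -0.2]
gripper_width: 84.8
grasp_force: 0.0
```

Emit:
tcp_steps(
  segments=[
    [[-11, 5, 0, 0, 0, 0], [-21, 9, 0, 0, 0, 0], [-21, 9, 0, 0, 0, 0], [-21, 9, 0, 0, 0, 0], [-21, 9, 0, 0, 0, 0]],
  ],
)

```text
clock: 1.6
position: [584.4, -225.0, 298.3]
ee_rot: [-0.199, 0.98, 0.0, -0.0]
contact_force: [-0.3, 1.0, 0.7]
gripper_width: 84.6
grasp_force: 0.0
```

Run:
```python
from h import *
todo([585,-224,300])
c=arm.get_calibration("wrist");im=arm.get_image("wrist");cv2.imwrite("pics/w1.png",im);np.save("w1.npy",c,allow_pickle=True)
```

```text
pos [ 584.4 -225.   298.3] q [-1.988e-01  9.800e-01  0.000e+00 -1.000e-04] j [-0.11  0.36  0.09  0.   -1.31 -1.06] tool delta [-1.   0.7 -1.7]
```

View pics/w1.png

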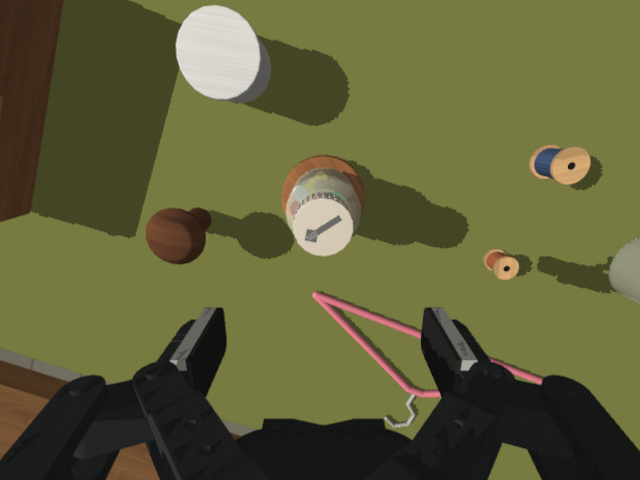

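The wrist view shows the cap top near (323,226), with the arrow pointing left and slightly down. I'll measure its centre from the white mask.

Run:
```python
from h import *
c=np.load("w1.npy",allow_pickle=True).item();im=cv2.imread("pics/w1.png")
hsv=cv2.cvtColor(im,cv2.COLOR_BGR2HSV)
m=((hsv[...,1]<45)&(hsv[...,2]>170)).astype(np.uint8);r=np.zeros_like(m);r[185:265,280:370]=1;m*=r
cs,_=cv2.findContours(m,0,1);k=cv2.convexHull(max(cs,key=cv2.contourArea))
(u,v),rad=cv2.minEnclosingCircle(k);print(u,v,rad,cv2.boundingRect(k))
p=onz("w",(u,v),142,c);print(p,np.linalg.norm(onz("w",(u+rad,v),142,c)-p)*2)
todo([*p[:2],142-24+17])
```

```text
317.5035705566406 217.75535583496094 38.92070388793945 (292, 185, 61, 71)
[ 579.92805577 -233.49988709  142.        ] 65.35893876875727
pos [ 584.4 -225.   298.4] q [-1.988e-01  9.800e-01 -0.000e+00 -1.000e-04] j [-0.11  0.36  0.09  0.   -1.31 -1.06] tool delta [  7.4  -6.1 163.5]
```

The mask leaks into the jar, so I'll fit the circle on the clean lower edge of the cap.

Run:
```python
from h import *
c=np.load("w1.npy",allow_pickle=True).item();im=cv2.imread("pics/w1.png")
hsv=cv2.cvtColor(im,cv2.COLOR_BGR2HSV)
m=((hsv[...,1]<45)&(hsv[...,2]>170)).astype(np.uint8);r=np.zeros_like(m);r[212:265,280:370]=1;m*=r
k=cv2.convexHull(np.column_stack(np.nonzero(m)[::-1]).astype(np.int32))[:,0].astype(float)
k=k[k[:,1]>214]
A=np.c_[2*k,np.ones(len(k))];x=np.linalg.lstsq(A,(k**2).sum(1),rcond=None)[0];u,v=x[:2];rad=(x[2]+u*u+v*v)**.5
p=onz("w",(u,v),142,c);print(u,v,rad,p,np.linalg.norm(onz("w",(u+rad,v),142,c)-p)*2)
todo([*p[:2],142-24+17])
```

```text
322.4719146394993 224.86107941209252 30.182949329867863 [ 584.01829925 -227.25066788  142.        ] 51.0321064983017
pos [ 584.4 -225.   298.4] q [-1.988e-01  9.800e-01 -0.000e+00 -1.000e-04] j [-0.11  0.36  0.09  0.   -1.31 -1.06] tool delta [  1.2  -1.9 163.4]
```

Emit:
tcp_steps(
  segments=[
    [[1, -1, 40, 0, 0, 0], [1, -1, 80, 0, 0, 0], [1, -1, 115, 0, 0, 0], [1, -1, 140, 0, 0, 0], [1, -1, 155, 0, 0, 0], [1, -1, 162, 0, 0, 0], [1, -1, 162, 0, 0, 0], [1, -1, 162, 0, 0, 0]],
  ],
)

```text
clock: 2.45
position: [585.2, -225.8, 137.4]
ee_rot: [-0.199, 0.98, -0.0, 0.001]
contact_force: [0.4, 0.2, -0.4]
gripper_width: 84.9
grasp_force: 0.0
```

Emit:
tcp_steps(
  segments=[
    [[0, 0, 0, 0, 0, 0], [0, 0, 0, 0, 0, 0], [0, 0, 0, 0, 0, 0], [0, 0, 0, 0, 0, 0], [0, 0, 0, 0, 0, 0], [0, 0, 0, 0, 0, 0], [0, 0, 0, 0, 0, 0], [0, 0, 0, 0, 0, 0]],
  ],
  aperture=40,
)

```text
clock: 3.25
position: [585.1, -225.3, 136.7]
ee_rot: [-0.2, 0.98, -0.0, 0.0]
contact_force: [-0.3, 1.4, 5.3]
gripper_width: 49.5
grasp_force: 61.2
```

```bash
python3 -c "
from h import *
todo([584,-226,129]);s=arm.read_state();print(s['contact_force'],s['wrist_torque'])
cv2.imwrite('pics/s2.png',cv2.resize(arm.get_image('side')[120:260,310:500],(760,560)))"
```

```text
pos [ 585.1 -225.3  136.7] q [-1.997e-01  9.799e-01 -2.000e-04  5.000e-04] j [-0.11  0.48 -0.13  0.   -0.95 -1.06] tool delta [ 1.3 -0.3  7.7]
[-0.31137368  1.37837628  5.28346844] [ 0.36346097  0.20262574 -0.03449647]
```

View pics/s2.png

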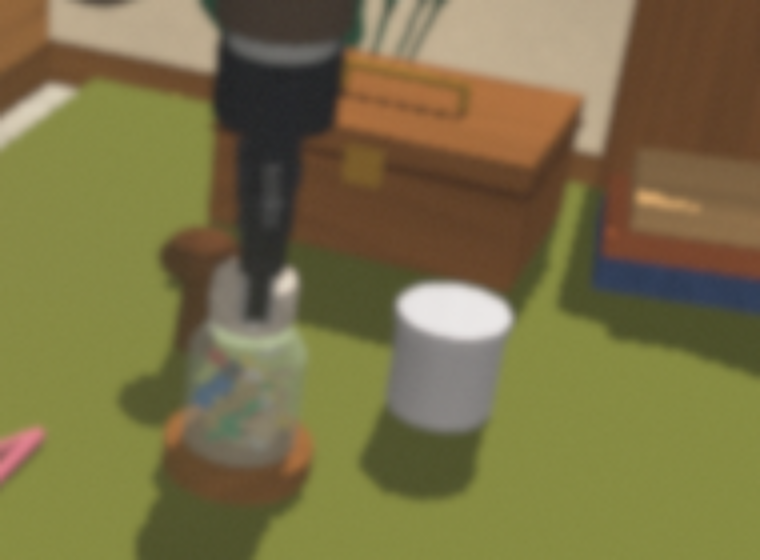

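The side view shows the fingers on the skirt, around (258,290) in the crop, with 61 N of grip. Now I'll press.

Emit:
tcp_steps(
  segments=[
    [[0, 0, 2, 0, 0, 0], [0, 0, 4, 0, 0, 0], [0, 0, 5, 0, 0, 0], [0, 0, 5, 0, 0, 0], [0, 0, 5, 0, 0, 0]],
  ],
)

```text
clock: 3.8
position: [585.1, -225.3, 132.5]
ee_rot: [-0.2, 0.98, -0.0, 0.0]
contact_force: [-1.4, 2.2, 8.2]
gripper_width: 49.9
grasp_force: 61.3
```

Emit:
tcp_steps(
  segments=[
    [[0, 0, 1, 0, 0, 0], [0, 0, 1, 0, 0, 0], [0, 0, 1, 0, 0, 0], [0, 0, 1, 0, 0, 0]],
  ],
)

```text
clock: 4.2
position: [585.1, -225.3, 131.7]
ee_rot: [-0.2, 0.98, -0.0, 0.001]
contact_force: [-2.3, 1.1, 9.8]
gripper_width: 49.4
grasp_force: 61.4
```

Emit:
tcp_steps(
  segments=[
    [[0, 0, 0.6, 0, 0, 0], [0, 0, 0.6, 0, 0, 0], [0, 0, 0.6, 0, 0, -0.1], [0, 0, 0.6, 0, 0, -0.2], [0, 0, 0.6, 0, 0, -0.3], [0, 0, 0.6, 0, 0, -0.3]],
  ],
)

```text
clock: 4.8
position: [586.3, -225.8, 131.7]
ee_rot: [-0.345, 0.939, -0.002, 0.002]
contact_force: [-1.4, -0.2, 9.9]
gripper_width: 50.1
grasp_force: 61.4
```

```bash
python3 -c "
from h import *
todo([584,-226,129]);s=arm.read_state();print(s['contact_force'],s['wrist_torque'])"
```

```text
pos [ 586.3 -225.8  131.7] q [-0.345   0.9386 -0.0015  0.0017] j [-0.11  0.49 -0.14  0.   -0.94 -0.76] tool delta [1.8 1.3 2.7]
[-1.41588518 -0.24166216  9.8633364 ] [0.18840639 0.19778748 0.02349922]
```

Emit:
tcp_steps(
  segments=[
    [[0, 0, 0, 0, 0, -0.12], [0, 0, 0, 0, 0, -0.24], [0, 0, 0, 0, 0, -0.36], [0, 0, 0, 0, 0, -0.48], [0, 0, 0, 0, 0, -0.6], [0, 0, 0, 0, 0, -0.72], [0, 0, 0, 0, 0, -0.84], [0, 0, 0, 0, 0, -0.96], [0, 0, 0, 0, 0, -1.05], [0, 0, 0, 0, 0, -1.05]],
  ],
)

```text
clock: 5.8
position: [586.6, -225.8, 131.8]
ee_rot: [0.769, -0.639, 0.003, -0.001]
contact_force: [-0.9, 0.2, 9.5]
gripper_width: 49.8
grasp_force: 61.4
```

Emit:
tcp_steps(
  segments=[
    [[0, 0, 0, 0, 0, 0], [0, 0, 0, 0, 0, 0]],
  ],
)

```text
clock: 6.0
position: [586.6, -225.9, 131.8]
ee_rot: [0.769, -0.64, 0.003, -0.001]
contact_force: [0.6, 0.7, 9.3]
gripper_width: 49.4
grasp_force: 61.4
```

```bash
python3 -c "
from h import *
todo([584,-226,129]);s=arm.read_state();print(s['contact_force'],s['wrist_torque'])
cv2.imwrite('pics/sc3.png',cv2.resize(arm.get_image('scene')[170:290,150:310],(800,600)))"
```

```text
pos [ 586.6 -225.9  131.8] q [ 0.7685 -0.6398  0.0025 -0.0008] j [-0.11  0.49 -0.14  0.   -0.94  0.29] tool delta [-0.3  2.6  2.8]
[0.6103016  0.72616612 9.29587494] [0.10656149 0.03049107 0.00335432]
```

View pics/sc3.png

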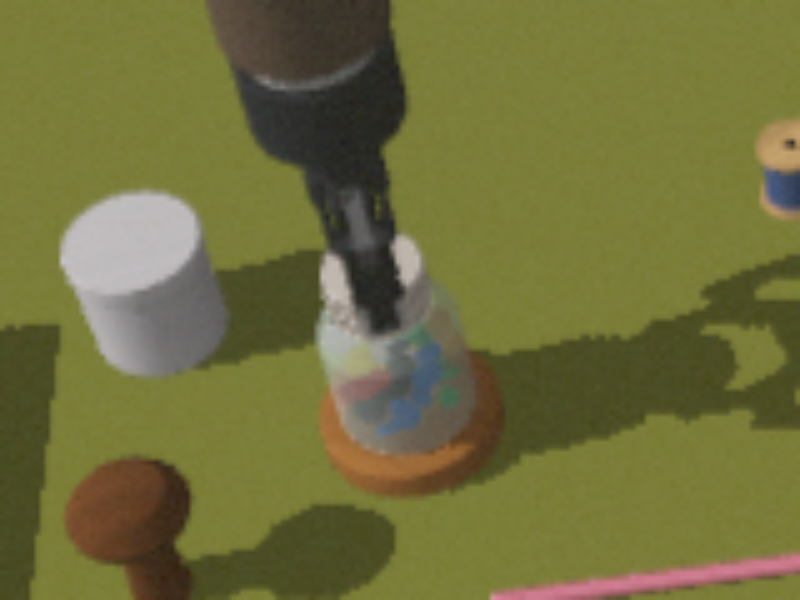

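The cap is held and the finger covers the arrow. The forces match the cap turning with the grip. I'll lift gently and watch the force.

Emit:
tcp_steps(
  segments=[
    [[0, 0, -2, 0, 0, 0], [0, 0, -4, 0, 0, 0], [0, 0, -6, 0, 0, 0], [0, 0, -8, 0, 0, 0], [0, 0, -9, 0, 0, 0], [0, 0, -9, 0, 0, 0], [0, 0, -9, 0, 0, 0]],
  ],
)

```text
clock: 6.75
position: [584.1, -225.1, 137.9]
ee_rot: [0.768, -0.64, -0.001, 0.0]
contact_force: [0.2, 0.7, -0.1]
gripper_width: 49.7
grasp_force: 62.1
```

```bash
python3 -c "
from h import *
s=arm.read_state();print(s['contact_force'],s['wrist_torque'])"
```

```text
[ 0.16863963  0.65465244 -0.09950675] [ 0.05755676 -0.04159639 -0.05575804]
```

The upward force is about zero, so the cap is free. I'll lift it to about 100 mm.

Emit:
tcp_steps(
  segments=[
    [[0, 0, -5, 0, 0, 0], [0, 0, -15, 0, 0, 0], [0, 0, -30, 0, 0, 0], [0, 0, -50, 0, 0, 0], [0, 0, -70, 0, 0, 0], [0, 0, -85, 0, 0, 0], [0, 0, -95, 0, 0, 0], [0, 0, -100, 0, 0, 0], [0, 0, -100, 0, 0, 0], [0, 0, -100, 0, 0, 0]],
  ],
)

```text
clock: 7.75
position: [584.3, -225.1, 237.9]
ee_rot: [0.768, -0.64, -0.001, 0.0]
contact_force: [-0.3, -1.5, -0.6]
gripper_width: 49.6
grasp_force: 62.1
```

Emit:
tcp_steps(
  segments=[
    [[0, 0, 0, 0, 0, 0], [0, 0, 0, 0, 0, 0], [0, 0, 0, 0, 0, 0]],
  ],
)

```text
clock: 8.05
position: [584.5, -225.2, 238.2]
ee_rot: [0.768, -0.64, -0.0, 0.0]
contact_force: [0.1, -0.0, -0.5]
gripper_width: 49.5
grasp_force: 62.1
```

```bash
python3 -c "
from h import *
cv2.imwrite('pics/s4.png',arm.get_image('side'))"
```

```text
(no output)
```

View pics/s4.png

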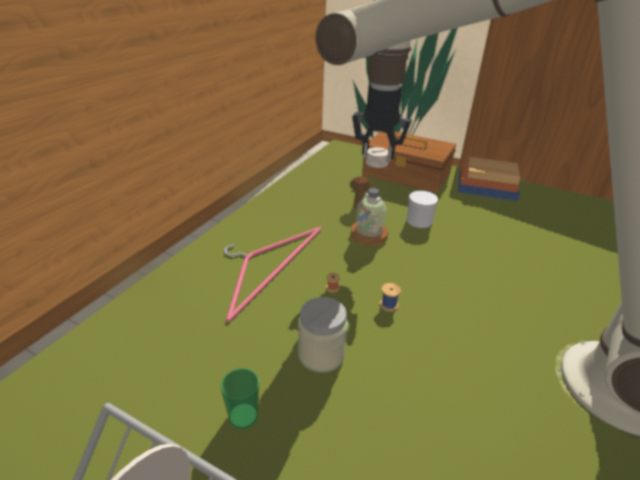

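The cap hangs upright in the gripper at (378,157), above the open neck at (373,192). All the bystanders are in place.

```bash
python3 -c "
from bench import arm
print(arm.job_done())"
```

```text
the job is handed in; nothing more can be done
None
```

The jar is open and the job is handed in: the gripper holds the cap upright and still, about 100 mm straight above the jar, and the last side picture shows nothing else on the shelf moved; the hand-in gave no verdict.

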